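# Free the medium row, split the nested parts pots and sort them by size

### The job

Make the motor test bench ready: lift the motor caddy by its handle out of the medium row and stand it in the middle of the black mat, keeping it level. Then pull the nested parts pots apart and stand every pot upright, flat in the row of its own size and colour (large blue, medium yellow, small red). Leave everything else on the bench where it is.

Things in the scene. Friction and masses are not known exactly. Their poses are not given: they have to be found in the camera images.
- pot_l1: large blue parts pot: round, straight, 66 mm outside, 60 mm inside, 62 mm tall, solid base 26 mm thick; origin at the centre of its underside, z up to its mouth. Starts on the table with a medium pot nested in it. A nested pot stands on the outer one's base, 4 mm play all round, rim 26 mm above the outer rim.
- pot_l2: large blue parts pot: round, straight, 66 mm outside, 60 mm inside, 62 mm tall, solid base 26 mm thick; origin at the centre of its underside, z up to its mouth. Starts on the table with a medium pot nested in it. A nested pot stands on the outer one's base, 4 mm play all round, rim 26 mm above the outer rim.
- row_l: large row: fixed blue tray with pale floor and printed spots, for large blue pots only; 280 mm along its x (roughly away from the robot), 86 mm along y, inside 274 x 80 mm, floor 3 mm above the table, rim 10 mm high; origin on the table at its centre. Spots (guides only) on its x axis at -60, +60 mm. The 3 rows lie side by side; their order varies.
- pot_m1: medium yellow parts pot: round, straight, 52 mm outside, 46 mm inside, 62 mm tall, solid base 26 mm thick; origin at the centre of its underside, z up to its mouth. Starts in a large pot or on the table, perhaps with a small pot in it. A nested pot stands on the outer one's base, 4 mm play all round, rim 26 mm above the outer rim.
- pot_m2: medium yellow parts pot: round, straight, 52 mm outside, 46 mm inside, 62 mm tall, solid base 26 mm thick; origin at the centre of its underside, z up to its mouth. Starts in a large pot or on the table, perhaps with a small pot in it. A nested pot stands on the outer one's base, 4 mm play all round, rim 26 mm above the outer rim.
- pot_m3: medium yellow parts pot: round, straight, 52 mm outside, 46 mm inside, 62 mm tall, solid base 26 mm thick; origin at the centre of its underside, z up to its mouth. Starts in a large pot or on the table, perhaps with a small pot in it. A nested pot stands on the outer one's base, 4 mm play all round, rim 26 mm above the outer rim.
- row_m: medium row: fixed yellow tray with pale floor and printed spots, for medium yellow pots only; 280 mm along its x (roughly away from the robot), 86 mm along y, inside 274 x 80 mm, floor 3 mm above the table, rim 10 mm high; origin on the table at its centre. Spots (guides only) on its x axis at -90, 0, +90 mm. The 3 rows lie side by side; their order varies.
- pot_s1: small red parts pot: round, straight, 38 mm outside, 32 mm inside, 62 mm tall, solid base 26 mm thick; origin at the centre of its underside, z up to its mouth. Starts nested in a medium pot, if present. A nested pot stands on the outer one's base, 4 mm play all round, rim 26 mm above the outer rim.
- pot_s2: small red parts pot: round, straight, 38 mm outside, 32 mm inside, 62 mm tall, solid base 26 mm thick; origin at the centre of its underside, z up to its mouth. Starts nested in a medium pot, if present. A nested pot stands on the outer one's base, 4 mm play all round, rim 26 mm above the outer rim.
- pot_s3: small red parts pot: round, straight, 38 mm outside, 32 mm inside, 62 mm tall, solid base 26 mm thick; origin at the centre of its underside, z up to its mouth. Starts nested in a medium pot, if present. A nested pot stands on the outer one's base, 4 mm play all round, rim 26 mm above the outer rim.
- row_s: small row: fixed red tray with pale floor and printed spots, for small red pots only; 280 mm along its x (roughly away from the robot), 86 mm along y, inside 274 x 80 mm, floor 3 mm above the table, rim 10 mm high; origin on the table at its centre. Spots (guides only) on its x axis at -90, 0, +90 mm. The 3 rows lie side by side; their order varies.
- caddy: grey open caddy of small motors, 130 mm along its x, 70 mm along its y, 36 mm tall (motors reach 40 mm), 0.46 kg with its handle; origin at the centre of its underside. Starts standing lengthwise in the medium row.
- caddy_handle: the caddy's carrying handle: fixed black bar 12 by 12 mm, 120 mm long along the caddy's x, over the caddy's middle; origin at the bar's centre, 97 mm above the caddy's underside; held by a thin upright at each end, open below.
- mat: black rubber mat fixed to the table, 210 mm along its x, 170 mm along its y, 3 mm thick, with a grey outline (150 by 90 mm) in its middle; origin under its centre on the table.
- motor_a: bystander: small loose steel motor, 30 x 16 x 14 mm; origin at its underside; not to be disturbed.
- motor_b: bystander: small loose steel motor, 30 x 16 x 14 mm; origin at its underside; not to be disturbed.
- screwdriver: bystander: screwdriver lying along its x, about 0.2 m long; origin at its underside; not to be disturbed.
- mug: bystander: pink mug, 76 mm across, 85 mm tall, handle at its +y; origin at its underside; not to be disturbed.
- calculator: bystander: grey calculator, 150 x 85 x 16 mm; origin at its underside; not to be disturbed.
- tape: bystander: green roll of tape lying flat, 84 mm across, 22 mm tall; origin at its underside; not to be disturbed.
Things that resemble listed ones, but are neither listed nor needed, are in the scene too. What is shaped like the pot_l1 but orange is not meant. What is shaped like the pot_s3 but turquoise is not meant.

How it is judged:
On the way, in this order (a step that is already met when the one before it is completed fails the run):
1. the caddy is lifted by its handle (contact force between the fingers and caddy_handle above 1 N and height (world z) of caddy above 0.02 m), for 0.2 s.
2. the caddy stands on the mat, let go (horizontal distance between caddy and mat below 0.04 m and z of caddy in the frame of mat below 0.008 m and angle between caddy's own z axis and vertical below 0.08 rad and linear speed of caddy below 0.02 m/s and contact force between the fingers and caddy below 0.1 N), for 0.2 s.
3. every pot stands flat in its own row (z of pot_l1 in the frame of row_l between 0 and 0.008 m and x of pot_l1 in the frame of row_l between -0.125 and 0.125 m and y of pot_l1 in the frame of row_l between -0.025 and 0.025 m and angle between each of pot_l1, pot_l2, pot_m1, pot_m2, pot_m3, pot_s1, pot_s2, pot_s3's own z axis and vertical below 0.08 rad and linear speed of each of pot_l1, pot_l2, pot_m1, pot_m2, pot_m3, pot_s1, pot_s2, pot_s3 below 0.02 m/s and z of pot_l2 in the frame of row_l between 0 and 0.008 m and x of pot_l2 in the frame of row_l between -0.125 and 0.125 m and y of pot_l2 in the frame of row_l between -0.025 and 0.025 m and z of pot_m1 in the frame of row_m between 0 and 0.008 m and x of pot_m1 in the frame of row_m between -0.125 and 0.125 m and y of pot_m1 in the frame of row_m between -0.025 and 0.025 m and z of pot_m2 in the frame of row_m between 0 and 0.008 m and x of pot_m2 in the frame of row_m between -0.125 and 0.125 m and y of pot_m2 in the frame of row_m between -0.025 and 0.025 m and z of pot_m3 in the frame of row_m between 0 and 0.008 m and x of pot_m3 in the frame of row_m between -0.125 and 0.125 m and y of pot_m3 in the frame of row_m between -0.025 and 0.025 m and z of pot_s1 in the frame of row_s between 0 and 0.008 m and x of pot_s1 in the frame of row_s between -0.125 and 0.125 m and y of pot_s1 in the frame of row_s between -0.025 and 0.025 m and z of pot_s2 in the frame of row_s between 0 and 0.008 m and x of pot_s2 in the frame of row_s between -0.125 and 0.125 m and y of pot_s2 in the frame of row_s between -0.025 and 0.025 m and z of pot_s3 in the frame of row_s between 0 and 0.008 m and x of pot_s3 in the frame of row_s between -0.125 and 0.125 m and y of pot_s3 in the frame of row_s between -0.025 and 0.025 m), for 0.2 s.
At the end, for the whole second after the job is handed in: The caddy stands level on the mat, its centre within 40 mm of the mat's, and every pot present stands upright (within 0.08 rad), un-nested, on the floor of its own size's row (its centre within 125 mm of the row's centre along it, 25 mm across), all at rest (all of step 3 and horizontal distance between caddy and mat below 0.04 m and z of caddy in the frame of mat below 0.008 m and angle between caddy's own z axis and vertical below 0.08 rad and linear speed of caddy below 0.02 m/s); the robot touches nothing.
It fails at once if the caddy is tipped by more than 0.6 rad (angle between caddy's own z axis and vertical above 0.6 rad).
It fails at once if a bystander (loose motor, screwdriver, mug, calculator or tape) is moved by more than 30 mm (distance of any of motor_a, motor_b, screwdriver, mug, calculator, tape from where it was at the start of the episode above 0.03 m).
Of pot_s1, pot_s2, pot_s3 only 1 to 3 are there at a start; the rules pass over those that are not, and their reading is None.
At some moment in a run one of caddy, pot_l1, pot_l2, pot_m3 may be knocked a few centimetres aside while the robot is not near it.
It also fails if it takes over 208 s, if anything falls off the work surface, if the arm or the gripper's body presses on something with over 40 N, if the wrist force passes 120 N, or if a joint passes its speed limit or range.

### The arm

A 7-joint arm with a two-finger parallel gripper is mounted at the origin on the work surface. World frame = base frame: x ahead of the robot, y to its left, z up, the work surface at z = 0. Lengths are in m, angles in rad, forces in N, time in s.
With the tool pointing down it reaches from about 0.4 to 0.875 m from the base axis. Payload 19.3 kg.
Tool frame: the origin (TCP) lies at the very end of the fingers, on their centre line; the grasp point (between the pads) lies 19 mm behind it; z points along the fingers, y is the line along which they close (so a half turn about z gives the same grasp; the last joint's range is limited). The gripper opens to 85 mm and grips with 20 to 120 N. Pads are 22 mm wide; open, the fingers measure 114 mm over their backs; the gripper's body (76 mm by 85 mm) begins 54 mm behind the grasp point. The pads swing forward as they close: fully open they stand 13 mm farther back than shut.
Start: joints at [-1.377, 0.521, -0.036, 1.599, 0.021, 1.021, -0.113], TCP at [0.163, 0.603, 0.231] pointing down, gripper open.
Joint ranges: [-2.91, 2.91], [-0.3, 2.13], [-1.5, 1.42], [0.17, 2.43], [-1.26, 4.41], [0.16, 1.93], [-2.52, 2.52]. Speed limits (rad/s): [1.89, 1.89, 2.39, 2.39, 3.01, 3.01, 3.01].

### API

Orientations are given as [roll, pitch, yaw] about the fixed x, y, z axes, in that order (R = Rz(yaw) Ry(pitch) Rx(roll)).
In Python, from workcell import bot gives the robot as it stands.
- The arm moves only by the tool carry_out, never from a script. Its argument "rows" is a list that holds one entry, the list of rows, each a list of 4 numbers: the shift along the tool's x, y, z in m, then the turn about the tool's z in degrees. In form: [[[x, y, z, twist], ...]]. A call has 1 to 12 rows; each row is the pose to reach, as a shift and turn from the pose commanded when the call began, along the tool's axes at that moment; what a row does not reach only later rows make up. A row lasts 1/12 s, in which the tool goes at most 41.7 mm and 7.16 degrees, less where a joint would pass 70% of its speed; a pose out of reach is approached as far as the arm can. A call with a gripper value outside its range is refused whole. "grip" is the finger opening in m, from 0 to 0.0854, set as the call begins (left out, the last holds). The fingers move at their own pace and stop on an object; "grip_force" is the grip in N (left out, the last holds). Time passes only in rows, so rows that repeat a pose let the fingers close. It gives the time, the measured TCP pose, the force, the opening and the grip force at its end, in the units of the state.
- bot.observe(): the state, without advancing time (a new reading comes with each control period).
- bot.grab_frame(name): name is "side" or "top"; returns a dict with "pixels" (480x640x3 uint8, red, green, blue), "K" (3x3 intrinsics, pixels), "pose" (4x4, takes a point from camera to world coordinates). Camera axes: x right, y down, z forward; pixel columns grow to the right and rows downward; lengths in m; the calibration is good to about 2 mm. A picture is of the moment at which its call begins. There is no depth.
- bot.job_done(): hands the job in; it is judged then, once.
Trained networks look in a picture, given as the dict that the camera call returned (one of the last four; its "shot" number tells which), for a name from the list of things; names that differ only in an ending like _2 or _b are one class to them, and where a whole thing is asked for, a point or a joint stands for the part that bears it (a point fixed in the world has none). Each returns a list of dicts, best first, with "conf" (0 to 1); they miss things now and then, are a little off and sometimes report something else, mostly with a low value. They report only what shows in the picture. A call takes as long as a camera call. They do not tell look-alikes from the thing itself.
- bot.look_for(picture, label): "position" ([column, row] in pixels, amid what is visible of it).
- bot.regions_of(picture, label): "region" (480x640 bool, what is visible of it) and "position" ([column, row] in pixels, amid what is visible of it).
- bot.spot_point(picture, label): "position" ([column, row] in pixels: a listed point, or the origin of a listed thing).
The state is a dict: "clock": time; "qpos": joint angles; "qd": joint speeds; "joint_efforts": joint torques, N m; "position": TCP position; "tool_rot": TCP orientation; "force": force on the tool from outside, world axes, zero at the start; "moment": the same for the moment, N m; "grip_width": finger opening in m; "finger_force": force on a finger pad.
Only numpy, scipy, OpenCV 4.12 (cv2) and the standard library are available. Lean on these libraries where they do the work, as an engineer would, in place of code of your own. Each camera call takes 0.05 s, during which the arm holds its last target. There are 200 camera calls.

## Working session

There is one attempt and no reset: what is moved stays moved. The work goes in short steps, Python scripts to look and compute and a tool call to move; the robot and the scene stay as the last step left them, time stands still between calls to the robot, and variables do not carry over. Pictures are saved under pics/ and viewed, at most 14 in all, crops included, and the job is handed in when it is done.

Besides the shell and the picture viewer there is one more tool, called by a JSON object that holds its "method" and its "body", one argument or row to a line. carry_out: Moves the arm, as the interface text tells. Its arguments: {"type":"object","properties":{"rows":{"type":"array","items":{"type":"array","items":{"type":"array","items":{"type":"number"}}}},"grip":{"type":"number"},"grip_force":{"type":"number"}},"required":["rows"]}

```bash
mkdir -p pics
cat > h.py <<'E'
import numpy as np, cv2
from workcell import bot
def snap(n,save=None):
    f=bot.grab_frame(n)
    if save: cv2.imwrite('pics/'+save,f['pixels'][:,:,::-1])
    return f
def ray(f,uv):
    K=np.array(f['K']);T=np.array(f['pose'])
    d=T[:3,:3]@np.linalg.inv(K)@np.array([uv[0],uv[1],1.]);return T[:3,3],d
def at(f,uv,z):
    o,d=ray(f,uv);return (o+d*(z-o[2])/d[2])
def proj(f,p):
    K=np.array(f['K']);T=np.array(f['pose'])
    c=K@(T[:3,:3].T@(np.asarray(p)-T[:3,3]));return c[:2]/c[2]
E
python3 - <<'E'
from h import *
t=snap('top','top0.png');s=snap('side','side0.png')
for n,f in(('top',t),('side',s)):
    print(n,np.round(f['pose'],3).tolist(),np.round(f['K'],0).tolist())
print(bot.observe())
for l,z in [('row_l',0),('row_m',0),('row_s',0),('caddy',0),('caddy_handle',.1),('mat',0),('pot_l1',0),('pot_m1',0.026),('pot_s1',0.05),('mug',0),('tape',0),('motor_a',0),('screwdriver',0),('calculator',0)]:
    for d in bot.spot_point(t,l): print(l,round(d['conf'],2),np.round(d['position']),np.round(at(t,d['position'],z),3))
E
```

```text
top [[-0.017, -0.993, 0.119, 0.408], [-1.0, 0.017, -0.003, -0.063], [0.001, -0.119, -0.993, 1.159], [0.0, 0.0, 0.0, 1.0]] [[478.0, 0.0, 317.0], [0.0, 478.0, 236.0], [0.0, 0.0, 1.0]]
side [[0.794, -0.289, 0.535, 0.023], [-0.608, -0.363, 0.707, -0.724], [-0.01, -0.886, -0.464, 0.541], [0.0, 0.0, 0.0, 1.0]] [[506.0, 0.0, 313.0], [0.0, 506.0, 239.0], [0.0, 0.0, 1.0]]
{'clock': 0.1, 'qpos': array([-1.37719598,  0.52196357, -0.03634406,  1.59991372,  0.02120153,
        1.02108539, -0.11282909]), 'qd': array([ 0.00067918, -0.00258693,  0.00176566,  0.00105994, -0.00146954,
        0.00052615, -0.00047842]), 'joint_efforts': array([ 4.14241033e-03, -9.28475690e+01,  1.98430739e+00, -3.70535946e+01,
        1.81955908e-02,  5.23821232e-03,  9.48375236e-05]), 'position': array([0.16291824, 0.60310221, 0.23079074]), 'tool_rot': array([-3.14060942e+00,  6.02888864e-05,  2.87776681e+00]), 'force': array([ 0.53188342, -0.1027966 ,  0.62571091]), 'moment': array([ 0.01740696, -0.02443741,  0.03267634]), 'finger_force': 0.0, 'grip_width': 0.08549460004667035}
row_l 0.75 [290. 232.] [0.559 0.    0. 
[... 209 characters left out ...]
4 0.327 0.   ]
pot_l1 0.81 [472. 194.] [ 0.644 -0.45   0.   ]
pot_l1 0.74 [425. 229.] [ 0.559 -0.331  0.   ]
pot_l1 0.6 [177. 307.] [0.38  0.273 0.   ]
pot_m1 0.72 [173. 306.] [0.384 0.276 0.026]
pot_m1 0.58 [427. 225.] [ 0.566 -0.329  0.026]
pot_m1 0.54 [399. 293.] [ 0.404 -0.256  0.026]
pot_s1 0.8 [389. 332.] [ 0.317 -0.226  0.05 ]
pot_s1 0.76 [400. 291.] [ 0.41  -0.254  0.05 ]
pot_s1 0.68 [176. 307.] [0.381 0.261 0.05 ]
mug 0.96 [379. 188.] [ 0.664 -0.221  0.   ]
mug 0.22 [428. 226.] [ 0.565 -0.338  0.   ]
tape 0.84 [193. 162.] [0.737 0.239 0.   ]
motor_a 0.68 [209. 215.] [0.603 0.199 0.   ]
motor_a 0.41 [449. 281.] [ 0.431 -0.382  0.   ]
calculator 0.51 [450. 287.] [ 0.418 -0.384  0.   ]
```

View pics/top0.png

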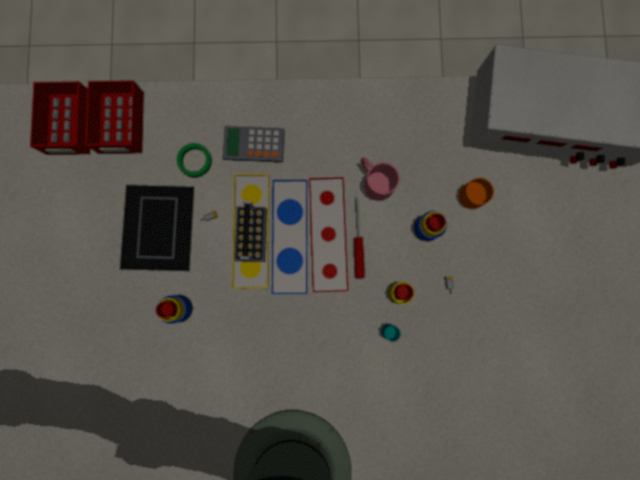

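View pics/side0.png

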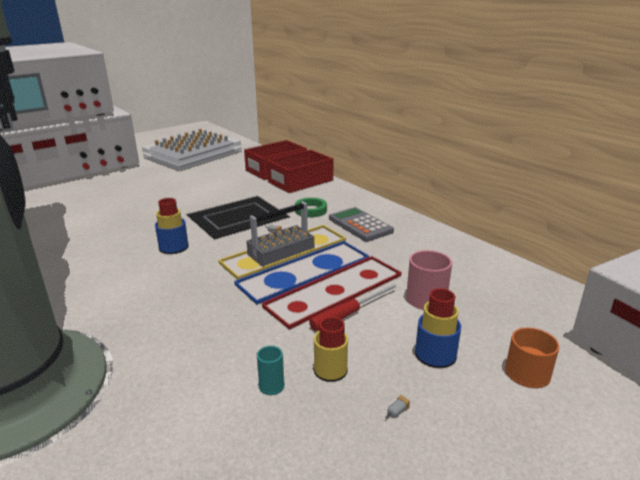

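The top view shows three nested stacks: blue/yellow/red at (175,307) and (431,225), and yellow/red at (401,292). The orange (476,192) and turquoise (390,332) pots are look-alikes and not wanted. The caddy is at (251,232) in the yellow row, which is left of blue and red, and the mat is at (157,228).

```bash
cat >> h.py <<'E'
from scipy.optimize import least_squares
RNG={'r':[(0,8),(172,180)],'y':[(20,33)],'b':[(100,125)]}
def cmask(f,c,smin=130,vmin=50):
    h=cv2.cvtColor(f['pixels'],cv2.COLOR_RGB2HSV)
    m=np.zeros(h.shape[:2],bool)
    for a,b in RNG[c]: m|=(h[...,0]>=a)&(h[...,0]<=b)
    return m&(h[...,1]>smin)&(h[...,2]>vmin)
def blobs(f,c,amin=25,**k):
    n,l,st,ce=cv2.connectedComponentsWithStats(cmask(f,c,**k).astype(np.uint8))
    return [(ce[i],st[i]) for i in range(1,n) if st[i][4]>=amin]
def hull(f,xy,r,z0,z1):
    a=np.linspace(0,2*np.pi,48)
    P=[proj(f,(xy[0]+r*np.cos(t),xy[1]+r*np.sin(t),z)) for t in a for z in(z0,z1)]
    return cv2.convexHull(np.float32(P))
def hcen(f,xy,r,z0,z1):
    m=cv2.moments(hull(f,xy,r,z0,z1));return np.array([m['m10'],m['m01']])/m['m00']
def fitcyl(fs,cs,r,z0,z1,x0):
    "match blob centroids cs in frames fs"
    s=least_squares(lambda p:np.concatenate([hcen(f,p,r,z0,z1)-c for f,c in zip(fs,cs)]),x0)
    return s.x,np.round(s.fun,1)
SPEC={'r':.019,'y':.026,'b':.033}
def pot(t,s,c,xy,z0,z1):
    "refine a visible top pot near xy from colour blobs in both pictures"
    out=[]
    for fs in ([t],[s],[t,s]):
        cs=[]
        for f in fs:
            g=hcen(f,xy,SPEC[c],z0,z1);b=blobs(f,c)
            d=min(b,key=lambda q:np.hypot(*(q[0]-g)));cs.append(d[0])
        x,res=fitcyl(fs,cs,SPEC[c],z0,z1,xy);out.append(np.round(x,4).tolist())
    return out,res
def tri(fs,uvs):
    A=[];B=[]
    for f,uv in zip(fs,uvs):
        o,d=ray(f,uv);d/=np.linalg.norm(d);M=np.eye(3)-np.outer(d,d);A.append(M);B.append(M@o)
    return np.linalg.lstsq(np.vstack(A),np.hstack(B),rcond=None)[0]
E
python3 - <<'E'
from h import *
t=snap('top');s=snap('side')
for c in 'ryb':
    for ce,st in blobs(t,c):
        if ce[1]<340: print(c,np.round(ce,1),st.tolist(),np.round(at(t,ce,.003)[:2],4))
print('s1',pot(t,s,'r',(.381,.261),.088,.114)); print('s2',pot(t,s,'r',(.55,-.32),.088,.114)); print('s3',pot(t,s,'r',(.41,-.254),.062,.088))
for l in('caddy_handle','caddy','mat'):
    a=bot.spot_point(t,l);b=bot.spot_point(s,l)
    if a and b: print(l,np.round(tri([t,s],[a[0]['position'],b[0]['position']]),4),np.round(at(s,b[0]['position'],.1),3))
g=t['pixels'].max(2)<45
n,L,st,ce=cv2.connectedComponentsWithStats(g.astype(np.uint8))
for i in range(1,n):
    if st[i][4]>60 and ce[i][1]<300:
        r=cv2.minAreaRect(np.argwhere(L==i)[:,::-1].astype(np.float32));print('dark',st[i],r,[np.round(at(t,r[0],z),3) for z in(.003,.1)])
crops=[t['pixels'][190:275,110:280],t['pixels'][195:325,370:480]]
cv2.imwrite('pics/c1.png',np.vstack([cv2.resize(crops[0],(600,300),interpolation=2),cv2.resize(s['pixels'][190:275,190:360],(600,300),interpolation=2)])[...,::-1])
E
```

```text
r [ 60.3 117.6] [30, 81, 50, 66, 1459] [0.856  0.5736]
r [112.1 116.5] [84, 81, 51, 66, 1642] [0.8567 0.4437]
r [326.6 197.5] [320, 191, 14, 14, 149] [ 0.6411 -0.0909]
r [434.5 222.5] [429, 215, 14, 15, 130] [ 0.5744 -0.3536]
r [328.  233.7] [321, 227, 14, 14, 148] [ 0.5511 -0.0926]
r [358.6 257. ] [354, 237, 10, 41, 369] [ 0.4929 -0.1657]
r [329.4 270.7] [323, 264, 14, 14, 155] [ 0.4612 -0.0943]
r [403.  291.8] [396, 285, 17, 15, 165] [ 0.4074 -0.2703]
r [165.3 309.1] [156, 302, 18, 16, 188] [0.3761 0.3002]
y [248.1 226.9] [232, 174, 37, 115, 406] [0.5712 0.102 ]
y [251.4 193.5] [241, 185, 21, 19, 297] [0.654  0.0941]
y [429.2 225.7] [422, 212, 23, 24, 156] [ 0.5667 -0.3403]
y [250.  268.5] [240, 261, 21, 17, 291] [0.4696 0.0976]
y [397.3 293.6] [390, 282, 23, 22, 157] [ 0.4034 -0.2562]
y [174.9 309. ] [160, 298, 24, 23, 194] [0.3757 0.2772]
b [289.5 211.6] [277, 200, 26, 24, 481] [0.6074 0.0008]
b [425.5 230.8] [418, 216, 25, 24, 72] [ 0.5544 -0.3308]
b [289.2 260.5] [277, 248, 25, 26, 502] [0.4874 0.0025]
b [180.6 308.6] [170, 296, 17, 27, 85] [0.3765 0.2635]
s1 ([[0.3789, 0.2691]
[... 1937 characters left out ...]
5502319336, 29.809656143188477), 78.69007110595703) [array([ 0.723, -0.827,  0.003]), array([ 0.697, -0.763,  0.1  ])]
dark [ 120  185   74   86 5597] ((156.6172332763672, 227.50689697265625), (68.58732604980469, 85.02948760986328), 3.3664605617523193) [array([0.573, 0.325, 0.003]), array([0.56 , 0.293, 0.1  ])]
dark [235 204  31  57 988] ((250.2541961669922, 232.0350799560547), (28.248531341552734, 55.98598861694336), 2.6630005836486816) [array([0.558, 0.097, 0.003]), array([0.546, 0.084, 0.1  ])]
dark [413 217  16  24 114] ((418.4315185546875, 230.34933471679688), (24.662654876708984, 10.262312889099121), 65.55604553222656) [array([ 0.556, -0.314,  0.003]), array([ 0.543, -0.292,  0.1  ])]
```

View pics/c1.png

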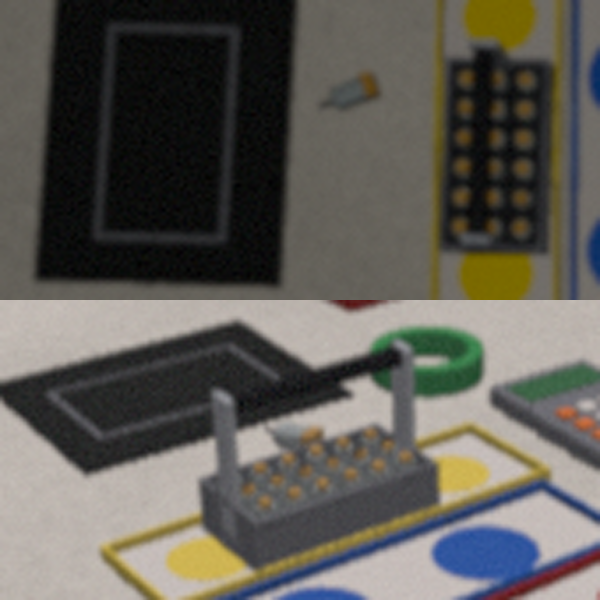

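```bash
cat >> h.py <<'E'
def rel(*targets):
    "world (x,y,z,yaw) -> tool shift + twist from the present pose"
    o=bot.observe();p=o['position'];y=o['tool_rot'][2]
    for q in targets:
        d=np.array(q[:3])-p;c,s=np.cos(y),np.sin(y)
        dy=(q[3]-y+np.pi)%(2*np.pi)-np.pi
        print(np.round([c*d[0]+s*d[1],s*d[0]-c*d[1],-d[2]],3).tolist(),round(-np.degrees(dy),1))
E
python3 - <<'E'
from h import *
rel((.553,.095,.2,3.08))
E
```

```text
[-0.509, -0.389, 0.031] -11.6
```

{"method": "carry_out", "body": {
  "rows": [
    [[-0.03, -0.03, 0.02, -2], [-0.25, -0.19, 0.03, -11.6], [-0.25, -0.19, 0.03, -11.6], [-0.25, -0.19, 0.03, -11.6], [-0.25, -0.19, 0.03, -11.6], [-0.25, -0.19, 0.03, -11.6], [-0.25, -0.19, 0.03, -11.6], [-0.25, -0.19, 0.03, -11.6], [-0.509, -0.389, 0.031, -11.6], [-0.509, -0.389, 0.031, -11.6], [-0.509, -0.389, 0.031, -11.6], [-0.509, -0.389, 0.031, -11.6]]
  ],
  "grip": 0.06,
  "grip_force": 70
}}

```text
clock: 2.2
position: [0.4569, 0.2205, 0.2011]
tool_rot: [3.141, 0.001, 3.08]
force: [0.6, 1.6, -0.0]
grip_width: 0.0601
finger_force: 0.0
```

{"method": "carry_out", "body": {
  "rows": [
    [[0, 0, 0, 0]]
  ]
}}

```text
clock: 2.28
position: [0.4602, 0.2151, 0.201]
tool_rot: [-3.14, 0.002, 3.071]
force: [-0.6, -1.7, -0.2]
grip_width: 0.0601
finger_force: 0.0
```

Run:
```python
from h import *
rel((.553,.095,.2,3.08),(.553,.095,.084,3.08))
```

```text
[-0.101, -0.113, 0.001] -0.5
[-0.101, -0.113, 0.117] -0.5
```

{"method": "carry_out", "body": {
  "rows": [
    [[-0.101, -0.113, 0, -0.5], [-0.101, -0.113, 0, -0.5], [-0.101, -0.113, 0, -0.5], [-0.101, -0.113, 0, -0.5], [-0.101, -0.113, 0.05, -0.5], [-0.101, -0.113, 0.05, -0.5], [-0.101, -0.113, 0.05, -0.5]]
  ]
}}

```text
clock: 2.87
position: [0.5482, 0.1031, 0.1488]
tool_rot: [-3.14, -0.004, 3.089]
force: [-0.0, 0.3, -0.2]
grip_width: 0.0599
finger_force: 0.0
```

Run:
```python
from h import *
s=snap('side')
cv2.imwrite('pics/c2.png',cv2.resize(s['pixels'][120:290,180:390],(740,600),interpolation=2)[...,::-1])
b=bot.spot_point(s,'caddy_handle');print(b[0]['position'],proj(s,(.553,.095,.1)),proj(s,bot.observe()['position']))
rel((.553,.095,.084,3.08))
```

```text
[277.0, 209.5] [278.98996468 210.84961106] [274.15036733 187.09421213]
[-0.004, -0.009, 0.068] 0.6
```

View pics/c2.png

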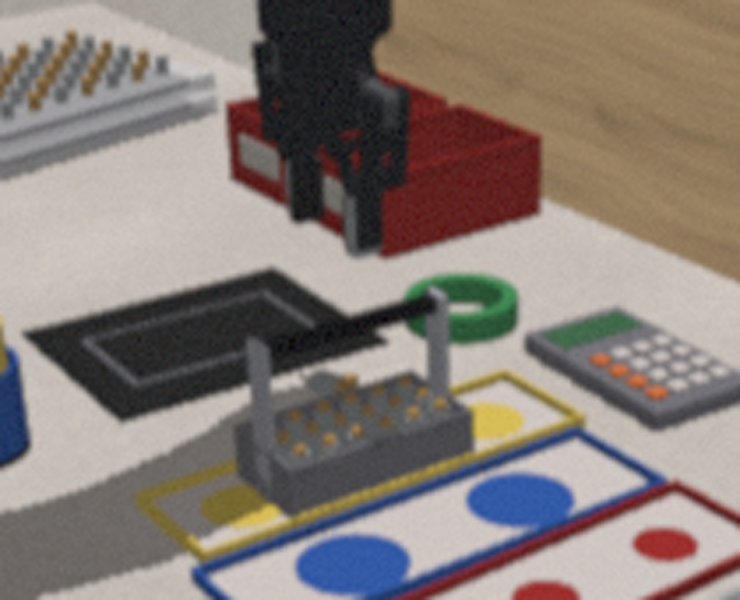

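The side view shows the open fingers above the handle bar, whose centre is at about (277,209) px. I'll descend next.

{"method": "carry_out", "body": {
  "rows": [
    [[-0.004, -0.009, 0.03, 0.6], [-0.004, -0.009, 0.068, 0.6], [-0.004, -0.009, 0.068, 0.6], [-0.004, -0.009, 0.068, 0.6], [-0.004, -0.009, 0.068, 0.6], [-0.004, -0.009, 0.068, 0.6]]
  ]
}}

```text
clock: 3.47
position: [0.5545, 0.0948, 0.0853]
tool_rot: [3.141, 0.003, 3.079]
force: [0.3, 0.7, -0.6]
grip_width: 0.0603
finger_force: 0.0
```

{"method": "carry_out", "body": {
  "rows": [
    [[0, 0, 0, 0], [0, 0, 0, 0], [0, 0, 0, 0], [0, 0, 0, 0], [0, 0, 0, 0], [0, 0, 0, 0], [0, 0, 0, 0], [0, 0, 0, 0]]
  ],
  "grip": 0,
  "grip_force": 80
}}

```text
clock: 4.13
position: [0.5534, 0.0938, 0.083]
tool_rot: [-3.141, 0.0, 3.078]
force: [-1.4, -1.8, 6.0]
grip_width: 0.0105
finger_force: 80.1
```

Run:
```python
from h import *
o=bot.observe();p=o['position'];print(p,o['tool_rot'],o['grip_width'],o['finger_force'])
rel((p[0],p[1],p[2]+.07,3.08),(.573,.325,.17,3.08))
```

```text
[0.55340919 0.09379215 0.08304954] [-3.14143846e+00  2.02863798e-04  3.07801795e+00] 0.010517395700507626 80.08737802505493
[0.0, 0.0, -0.07] -0.1
[-0.005, 0.232, -0.087] -0.1
```

{"method": "carry_out", "body": {
  "rows": [
    [[0, 0, -0.01, 0], [0, 0, -0.025, 0], [0, 0, -0.045, 0], [0, 0, -0.06, 0], [0, 0, -0.07, 0], [-0.001, 0.01, -0.07, 0], [-0.001, 0.03, -0.07, 0], [-0.002, 0.055, -0.07, 0], [-0.003, 0.085, -0.07, 0], [-0.003, 0.115, -0.07, 0], [-0.004, 0.145, -0.07, 0], [-0.004, 0.172, -0.07, 0]]
  ]
}}

```text
clock: 5.13
position: [0.5674, 0.2682, 0.1518]
tool_rot: [-3.141, -0.001, 3.08]
force: [0.5, -1.2, -4.4]
grip_width: 0.0105
finger_force: 78.6
```

{"method": "carry_out", "body": {
  "rows": [
    [[-0.001, 0.025, 0, 0], [-0.001, 0.045, 0, 0], [-0.001, 0.055, 0, 0], [-0.001, 0.06, 0, 0], [-0.001, 0.06, 0.01, 0], [-0.001, 0.06, 0.025, 0], [-0.001, 0.06, 0.04, 0], [-0.001, 0.06, 0.053, 0], [-0.001, 0.06, 0.061, 0], [-0.001, 0.06, 0.066, 0], [-0.001, 0.06, 0.067, 0], [-0.001, 0.06, 0.067, 0]]
  ]
}}

```text
clock: 6.13
position: [0.5731, 0.3251, 0.0858]
tool_rot: [-3.142, 0.0, 3.078]
force: [-0.7, 0.5, -3.5]
grip_width: 0.0103
finger_force: 78.5
```

Run:
```python
from h import *
o=bot.observe();print(o['position'],o['force'],o['grip_width'])
s=snap('side')
cv2.imwrite('pics/c3.png',cv2.resize(s['pixels'][120:290,150:360],(740,600),interpolation=2)[...,::-1])
```

```text
[0.57307442 0.32506442 0.085803  ] [-0.6863143   0.49337687 -3.52277231] 0.010331863915935621
```

View pics/c3.png

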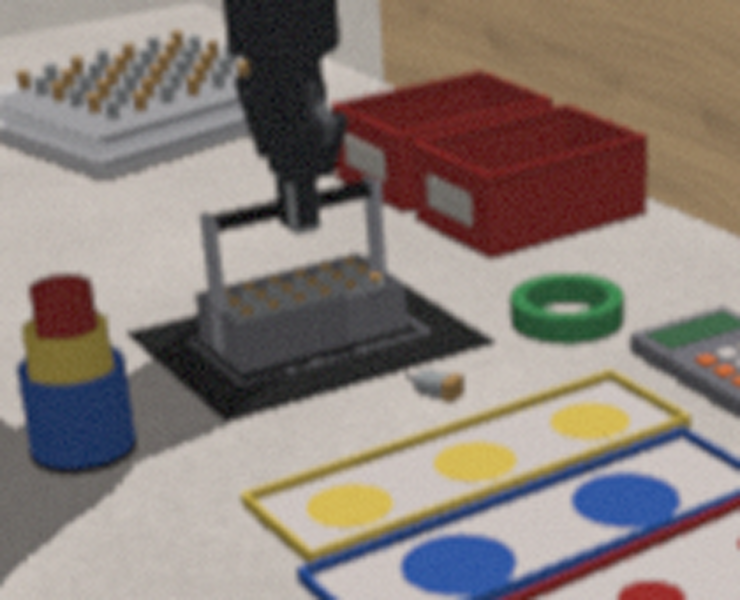

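The caddy hangs level inside the outline, about 3 mm above the mat. I'll lower it, release, and rise.

{"method": "carry_out", "body": {
  "rows": [
    [[0, 0, 0.001, 0], [0, 0, 0.002, 0], [0, 0, 0.003, 0], [0, 0, 0.003, 0], [0, 0, 0.003, 0]]
  ]
}}

```text
clock: 6.6
position: [0.5732, 0.3252, 0.0832]
tool_rot: [3.141, 0.001, 3.078]
force: [-2.0, -1.6, 3.4]
grip_width: 0.0102
finger_force: 79.5
```

{"method": "carry_out", "body": {
  "rows": [
    [[0, 0, 0, 0], [0, 0, 0, 0], [0, 0, 0, 0], [0, 0, 0, 0], [0, 0, 0, 0], [0, 0, -0.02, 0], [0, 0, -0.06, 0], [0, 0, -0.1, 0], [0, 0, -0.14, 0], [0, 0, -0.14, 0]]
  ],
  "grip": 0.06
}}

```text
clock: 7.43
position: [0.5756, 0.3267, 0.2309]
tool_rot: [3.135, 0.008, 3.078]
force: [0.9, 0.4, 0.2]
grip_width: 0.06
finger_force: 0.0
```

Run:
```python
from h import *
t=snap('top','top1.png');s=snap('side')
print('s1',pot(t,s,'r',(.3786,.2682),.088,.114)); print('s2',pot(t,s,'r',(.559,-.333),.088,.114)); print('s3',pot(t,s,'r',(.41,-.254),.062,.088))
for c in 'yr':
    for ce,st in blobs(t,c): print(c,np.round(ce,1),st[4],np.round(at(t,ce,.003)[:2],4))
for l in('caddy',):
    a=bot.spot_point(t,l);b=bot.spot_point(s,l)
    if a and b: print(l,np.round(tri([t,s],[a[0]['position'],b[0]['position']]),4))
for ce,st in blobs(s,'r'): print('side r',np.round(ce,1),st)
rel((.3785,.268,.2,3.1416),(.3785,.268,.094,3.1416))
```

```text
s1 ([[0.4565, -0.0914], [0.3762, 0.2616], [0.3828, 0.0391]], array([-59.1,  34.8,  51.9,  37.3]))
s2 ([[0.5613, -0.3311], [0.557, -0.3363], [0.56, -0.3337]], array([ 1.2,  0.5,  0. , -1.5]))
s3 ([[0.4073, -0.2573], [0.4326, -0.2251], [0.4172, -0.2441]], array([-6. , -4.3,  0. ,  9.6]))
y [241.5 229.7] 271 [0.5646 0.1182]
y [268.  198.5] 34 [0.6409 0.0532]
y [251.2 194.2] 319 [0.6524 0.0946]
y [429. 226.] 164 [ 0.5661 -0.3399]
y [250.5 230.4] 328 [0.5625 0.0963]
y [250.  267.2] 339 [0.4727 0.0975]
y [397.  293.6] 158 [ 0.4034 -0.2557]
y [176.  309.8] 136 [0.3738 0.2746]
r [ 63.2 113.4] 1247 [0.8671 0.5668]
r [111.9 116.4] 1672 [0.8571 0.4442]
r [326.6 197.5] 150 [ 0.641  -0.0909]
r [435.6 222. ] 156 [ 0.5756 -0.3563]
r [328.  233.7] 148 [ 0.5511 -0.0926]
r [358.6 257.1] 370 [ 0.4928 -0.1658]
r [329.4 270.7] 155 [ 0.4612 -0.0943]
r [403.2 291.9] 168 [ 0.4072 -0.2705]
caddy [0.6475 0.2559 0.0199]
side r [ 67.5 107.5] [ 65 105   6   6  26]
side r [ 75.4 138.2] [ 65 134  21   9 122]
side r [ 43.4 143.8] [ 33 140  22   9 137]
side r [291.6 164.5] [ 245  140   88   52 2834]
side r [167.5 206.7] [159 199  18  17 243]
side r [330.5 312.2] [ 263  257  138   90 1919]
side r [368.1 273.8] [360 270  17   8 103]
side r [334.4 289.2] [326 285  18   9 125]
side r [441.1 302.1] [429 288  26  29 622]
side r [626.2 312.3] [612 300  28  27 396]
side r [297.  306.4] [288 302  19  10 152]
[0.19, -0.069, 0.022] -3.6
[0.19, -0.069, 0.128] -3.6
```

{"method": "carry_out", "body": {
  "rows": [
    [[0.19, -0.069, 0.022, -3.6], [0.19, -0.069, 0.022, -3.6], [0.19, -0.069, 0.022, -3.6], [0.19, -0.069, 0.022, -3.6], [0.19, -0.069, 0.04, -3.6], [0.19, -0.069, 0.07, -3.6], [0.19, -0.069, 0.08, -3.6], [0.19, -0.069, 0.08, -3.6]]
  ]
}}

```text
clock: 8.3
position: [0.3772, 0.2673, 0.1402]
tool_rot: [-3.138, -0.004, -3.141]
force: [-1.5, 0.1, -0.2]
grip_width: 0.06
finger_force: 0.0
```

Run:
```python
from h import *
s=snap('side')
print(bot.observe()['position'])
cv2.imwrite('pics/c4.png',cv2.resize(s['pixels'][140:270,100:270],(740,566),interpolation=2)[...,::-1])
rel((.3785,.266,.15,3.1416),(.3785,.266,.088,3.1416))
```

```text
[0.37811138 0.26779346 0.14151742]
[-0.0, -0.002, -0.008] -0.0
[-0.0, -0.002, 0.054] -0.0
```

View pics/c4.png

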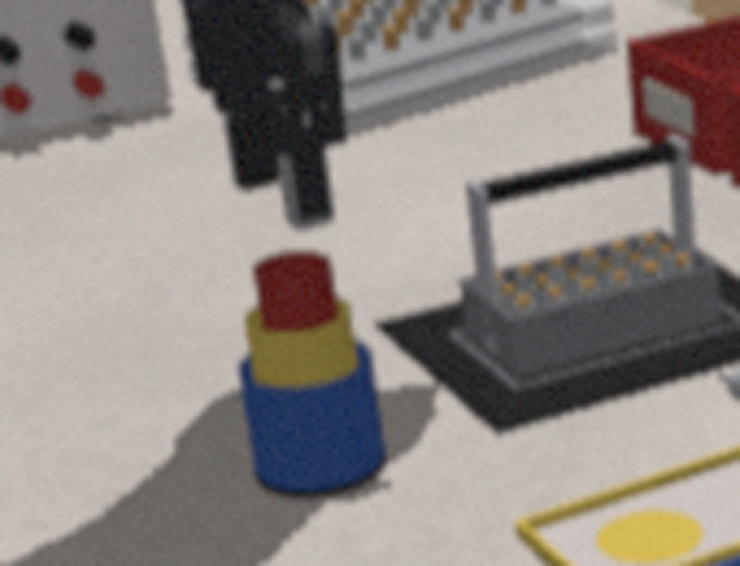

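The fingers sit right above the red pot (crop 295,265) and the caddy stands on the mat. I'll descend, grip and lift.

{"method": "carry_out", "body": {
  "rows": [
    [[0, -0.002, 0.03, 0], [0, -0.002, 0.054, 0], [0, -0.002, 0.054, 0], [0, -0.002, 0.054, 0], [0, -0.002, 0.054, 0]]
  ]
}}

```text
clock: 8.77
position: [0.3795, 0.2668, 0.09]
tool_rot: [3.141, 0.001, 3.141]
force: [0.2, -0.3, 0.5]
grip_width: 0.0599
finger_force: 0.0
```

{"method": "carry_out", "body": {
  "rows": [
    [[0, 0, 0, 0], [0, 0, 0, 0], [0, 0, 0, 0], [0, 0, 0, 0], [0, 0, -0.01, 0], [0, 0, -0.03, 0], [0, 0, -0.06, 0], [0, 0, -0.09, 0], [0, 0, -0.1, 0], [0, 0, -0.1, 0]]
  ],
  "grip": 0.0,
  "grip_force": 30
}}

```text
clock: 9.6
position: [0.3799, 0.2672, 0.1923]
tool_rot: [3.138, 0.004, 3.141]
force: [-0.7, 0.3, 0.3]
grip_width: 0.0365
finger_force: 30.4
```

Run:
```python
from h import *
t=snap('top');s=snap('side')
print(bot.observe()['position'])
for n,f in(('t',t),('s',s)):
  for c in 'ry':print(n,c,[(np.round(q[0]).tolist(),int(q[1][4])) for q in blobs(f,c) if (q[0][0]<190 and q[0][1]>120)])
rel((.461,-.094,.2,3.1416),(.461,-.094,.06,3.1416))
```

```text
[0.37897618 0.26646579 0.18943347]
t r []
t y [([174.0, 308.0], 263)]
s r [([75.0, 138.0], 126), ([44.0, 144.0], 139), ([161.0, 172.0], 344)]
s y [([169.0, 218.0], 387)]
[-0.082, -0.36, -0.011] -0.0
[-0.082, -0.36, 0.129] -0.0
```

{"method": "carry_out", "body": {
  "rows": [
    [[-0.005, -0.02, 0, 0], [-0.015, -0.055, 0, 0], [-0.025, -0.095, 0, 0], [-0.034, -0.135, 0, 0], [-0.043, -0.175, 0, 0], [-0.052, -0.215, 0, 0], [-0.061, -0.255, 0, 0], [-0.07, -0.295, 0, 0], [-0.077, -0.33, 0, 0], [-0.082, -0.35, 0.01, 0], [-0.082, -0.36, 0.03, 0], [-0.082, -0.36, 0.06, 0]]
  ]
}}

```text
clock: 10.7
position: [0.4613, -0.0965, 0.1287]
tool_rot: [-3.14, 0.002, 3.138]
force: [0.7, -0.0, -0.1]
grip_width: 0.0366
finger_force: 30.4
```

{"method": "carry_out", "body": {
  "rows": [
    [[0, 0, 0.03, 0], [0, 0, 0.05, 0], [0, 0, 0.06, 0], [0, 0, 0.065, 0], [0, 0, 0.065, 0], [0, 0, 0.065, 0], [0, 0, 0.065, 0]]
  ]
}}

```text
clock: 11.28
position: [0.4614, -0.0936, 0.0648]
tool_rot: [-3.141, 0.001, 3.141]
force: [-0.3, -0.8, -1.0]
grip_width: 0.0365
finger_force: 30.4
```

Run:
```python
from h import *
o=bot.observe();print(o['position'],o['force'])
rel((.461,-.094,.042,3.1416))
```

```text
[ 0.46140138 -0.09364807  0.06475973] [-0.29368017 -0.79107093 -1.02369096]
[0.0, -0.0, 0.023] -0.0
```

{"method": "carry_out", "body": {
  "rows": [
    [[0, 0, 0.01, 0], [0, 0, 0.018, 0], [0, 0, 0.023, 0], [0, 0, 0.023, 0], [0, 0, 0.023, 0]]
  ]
}}

```text
clock: 11.7
position: [0.4606, -0.0935, 0.0402]
tool_rot: [3.142, -0.001, 3.141]
force: [0.3, -0.1, -1.4]
grip_width: 0.0363
finger_force: 30.0
```

{"method": "carry_out", "body": {
  "rows": [
    [[0, 0, 0, 0], [0, 0, 0, 0], [0, 0, 0, 0], [0, 0, -0.03, 0], [0, 0, -0.07, 0], [0, 0, -0.11, 0], [0.015, -0.04, -0.11, 0], [0.03, -0.08, -0.11, 0], [0.04, -0.12, -0.11, 0], [0.05, -0.15, -0.1, 0], [0.053, -0.163, -0.095, 0], [0.053, -0.163, -0.095, 0]]
  ],
  "grip": 0.058
}}

```text
clock: 12.7
position: [0.406, -0.2597, 0.1351]
tool_rot: [-3.141, -0.001, 3.136]
force: [-0.6, -0.3, -0.3]
grip_width: 0.058
finger_force: 0.0
```

Run:
```python
from h import *
o=bot.observe();print(o['position'],o['force'])
s=snap('side','side5.png')
print(hcen(s,(.4075,-.257),.019,.062,.088),[(np.round(q[0],1).tolist(),q[1].tolist()) for q in blobs(s,'r') if q[0][0]>200])
rel((.4075,-.257,.062,3.1416))
```

```text
[ 0.4059988  -0.25973407  0.13514402] [-0.64472643 -0.3176304  -0.34214235]
[330.89828355 328.34924612] [([277.3, 163.2], [245, 140, 60, 52, 1695]), ([380.3, 279.5], [356, 258, 45, 38, 151]), ([331.8, 273.7], [325, 270, 14, 8, 34]), ([372.3, 274.1], [369, 271, 8, 7, 47]), ([315.4, 312.1], [263, 274, 96, 73, 2145]), ([333.1, 289.3], [326, 285, 14, 9, 104]), ([441.1, 302.1], [429, 288, 26, 29, 619]), ([626.2, 312.3], [611, 300, 29, 27, 393])]
[-0.001, 0.001, 0.073] -0.2
```

View pics/side5.png

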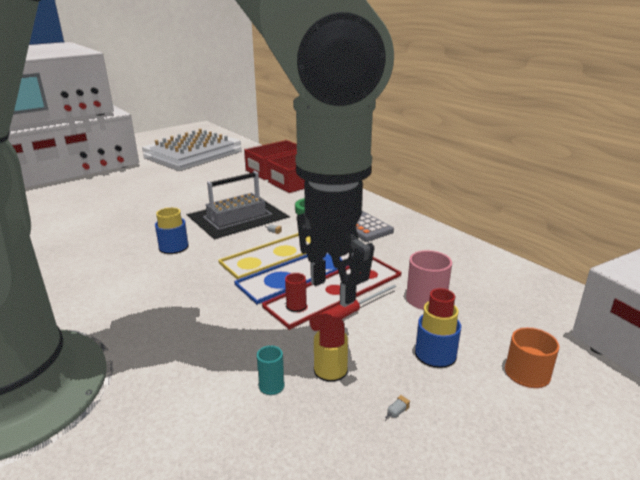

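The side view shows pot s1 upright in the red row at (296,293). The gripper is above the s3 stack at (331,345), and the left stack keeps its yellow pot.

{"method": "carry_out", "body": {
  "rows": [
    [[0, 0, 0.03, 0], [0, 0, 0.06, 0], [0, 0, 0.073, 0], [0, 0, 0.073, 0], [0, 0, 0.073, 0]]
  ]
}}

```text
clock: 13.17
position: [0.408, -0.2557, 0.0629]
tool_rot: [3.141, -0.001, -3.141]
force: [-0.7, 0.2, 0.2]
grip_width: 0.0577
finger_force: 0.0
```

{"method": "carry_out", "body": {
  "rows": [
    [[0, 0, 0, 0], [0, 0, 0, 0], [0, 0, 0, 0], [0, 0, 0, 0], [0, 0, -0.01, 0], [0, 0, -0.03, 0], [0, 0, -0.06, 0], [0, 0, -0.09, 0], [0, 0, -0.11, 0], [0, 0, -0.11, 0]]
  ],
  "grip": 0.0
}}

```text
clock: 14.0
position: [0.4093, -0.2574, 0.1775]
tool_rot: [-3.139, 0.006, 3.141]
force: [-0.0, -0.7, -1.0]
grip_width: 0.0356
finger_force: 33.1
```

Run:
```python
from h import *
o=bot.observe();print(o['position'])
s=snap('side')
for c in 'ry':print(c,[(np.round(q[0]).tolist(),int(q[1][4])) for q in blobs(s,c) if (280<q[0][0]<400 and q[0][1]>220)])
rel((.551,-.093,.17,3.1416),(.551,-.093,.040,3.1416))
```

```text
[ 0.40928619 -0.25742052  0.17746424]
r [([322.0, 293.0], 2855), ([368.0, 274.0], 106)]
y [([311.0, 239.0], 44), ([284.0, 250.0], 160), ([330.0, 353.0], 1508)]
[-0.142, 0.164, 0.006] -0.0
[-0.142, 0.164, 0.136] -0.0
```

{"method": "carry_out", "body": {
  "rows": [
    [[-0.015, 0.015, 0, 0], [-0.04, 0.045, 0, 0], [-0.07, 0.08, 0, 0], [-0.1, 0.115, 0, 0], [-0.125, 0.145, 0, 0], [-0.138, 0.16, 0.01, 0], [-0.142, 0.163, 0.03, 0], [-0.142, 0.163, 0.06, 0], [-0.142, 0.163, 0.09, 0], [-0.142, 0.163, 0.105, 0], [-0.142, 0.163, 0.11, 0], [-0.142, 0.163, 0.11, 0]]
  ]
}}

```text
clock: 15.05
position: [0.5489, -0.0936, 0.0617]
tool_rot: [3.141, -0.003, 3.141]
force: [-1.2, -0.5, 0.7]
grip_width: 0.0357
finger_force: 33.1
```

{"method": "carry_out", "body": {
  "rows": [
    [[0, 0, 0, 0]]
  ]
}}

```text
clock: 15.13
position: [0.55, -0.0938, 0.0634]
tool_rot: [-3.142, 0.0, 3.141]
force: [0.1, 0.7, 0.6]
grip_width: 0.0358
finger_force: 33.1
```

Run:
```python
from h import *
o=bot.observe();print(o['position'],o['force'])
rel((.551,-.093,.041,3.1416))
```

```text
[ 0.550016   -0.09375646  0.06339728] [0.10346363 0.68580152 0.63661599]
[-0.001, 0.001, 0.022] -0.0
```

{"method": "carry_out", "body": {
  "rows": [
    [[0, 0, 0.01, 0], [0, 0, 0.018, 0], [0, 0, 0.022, 0], [0, 0, 0.022, 0], [0, 0, 0.022, 0]]
  ]
}}

```text
clock: 15.55
position: [0.5498, -0.0937, 0.0406]
tool_rot: [-3.142, -0.0, 3.141]
force: [0.6, -0.1, -0.6]
grip_width: 0.0358
finger_force: 33.6
```

{"method": "carry_out", "body": {
  "rows": [
    [[0, 0, 0, 0], [0, 0, 0, 0], [0, 0, 0, 0], [0, 0, -0.04, 0], [0, 0, -0.08, 0], [0, 0, -0.12, 0], [-0.001, -0.04, -0.125, 0], [-0.003, -0.08, -0.125, 0], [-0.005, -0.12, -0.125, 0], [-0.006, -0.16, -0.125, 0], [-0.007, -0.2, -0.125, 0], [-0.008, -0.23, -0.12, 0]]
  ],
  "grip": 0.058
}}

```text
clock: 16.55
position: [0.5573, -0.3276, 0.1617]
tool_rot: [-3.14, 0.001, 3.139]
force: [0.7, 0.1, -0.3]
grip_width: 0.058
finger_force: 0.0
```

{"method": "carry_out", "body": {
  "rows": [
    [[0, -0.008, 0, 0], [0, -0.01, 0, 0], [0, -0.01, 0, 0]]
  ]
}}

```text
clock: 16.8
position: [0.5576, -0.3334, 0.1605]
tool_rot: [3.141, -0.0, 3.141]
force: [1.3, 0.2, -0.9]
grip_width: 0.0581
finger_force: 0.0
```

Run:
```python
from h import *
o=bot.observe();print(o['position'])
s=snap('side')
print(hcen(s,(.559,-.333),.019,.088,.114),[(np.round(q[0],1).tolist(),q[1].tolist()) for q in blobs(s,'r') if q[0][0]>280])
rel((.559,-.333,.088,3.1416))
```

```text
[ 0.55762897 -0.33343615  0.16054818]
[440.25598429 300.68637925] [([291.6, 164.4], [245, 140, 88, 52, 2838]), ([322.0, 295.1], [263, 257, 138, 73, 2582]), ([368.2, 273.8], [360, 270, 17, 8, 104]), ([440.9, 302.7], [429, 289, 25, 28, 610]), ([626.2, 312.2], [611, 300, 29, 27, 396])]
[-0.001, -0.001, 0.073] 0.0
```

{"method": "carry_out", "body": {
  "rows": [
    [[-0.001, -0.001, 0.03, 0], [-0.001, -0.001, 0.06, 0], [-0.001, -0.001, 0.073, 0], [-0.001, -0.001, 0.073, 0], [-0.001, -0.001, 0.073, 0]]
  ]
}}

```text
clock: 17.27
position: [0.5591, -0.3338, 0.0883]
tool_rot: [3.141, -0.0, -3.141]
force: [1.1, -0.0, 0.4]
grip_width: 0.0582
finger_force: 0.0
```

{"method": "carry_out", "body": {
  "rows": [
    [[0, 0, 0, 0], [0, 0, 0, 0], [0, 0, 0, 0], [0, 0, 0, 0], [0, 0, -0.01, 0], [0, 0, -0.03, 0], [0, 0, -0.06, 0], [0, 0, -0.09, 0], [0, 0, -0.1, 0], [0, 0, -0.1, 0]]
  ],
  "grip": 0.0
}}

```text
clock: 18.1
position: [0.56, -0.3355, 0.1921]
tool_rot: [-3.139, 0.005, 3.141]
force: [-0.3, 0.2, -0.9]
grip_width: 0.0368
finger_force: 30.2
```

Run:
```python
from h import *
o=bot.observe();print(o['position'])
s=snap('side')
for c in 'ry':print(c,[(np.round(q[0]).tolist(),int(q[1][4])) for q in blobs(s,c) if (400<q[0][0]<480 and q[0][1]>180)])
rel((.641,-.092,.18,3.1416),(.641,-.092,.041,3.1416))
```

```text
[ 0.5600311  -0.33551753  0.19214875]
r [([447.0, 253.0], 981)]
y [([440.0, 317.0], 969)]
[-0.082, 0.243, 0.01] -0.0
[-0.082, 0.243, 0.149] -0.0
```

{"method": "carry_out", "body": {
  "rows": [
    [[-0.005, 0.015, 0, 0], [-0.015, 0.045, 0, 0], [-0.027, 0.082, 0, 0], [-0.04, 0.12, 0, 0], [-0.053, 0.158, 0, 0], [-0.065, 0.195, 0, 0], [-0.075, 0.225, 0, 0], [-0.081, 0.24, 0.01, 0], [-0.082, 0.243, 0.035, 0], [-0.082, 0.243, 0.07, 0], [-0.082, 0.243, 0.105, 0], [-0.082, 0.243, 0.12, 0]]
  ]
}}

```text
clock: 19.15
position: [0.6381, -0.091, 0.0626]
tool_rot: [3.141, -0.006, -3.141]
force: [-0.7, 0.5, -1.7]
grip_width: 0.0371
finger_force: 30.4
```

{"method": "carry_out", "body": {
  "rows": [
    [[0, 0, 0, 0], [0, 0, 0, 0]]
  ]
}}

```text
clock: 19.32
position: [0.6401, -0.0917, 0.0669]
tool_rot: [-3.142, -0.002, 3.141]
force: [0.1, -0.0, 0.5]
grip_width: 0.0368
finger_force: 30.4
```

Run:
```python
from h import *
o=bot.observe();print(o['position'],o['force'])
rel((.641,-.092,.041,3.1416))
```

```text
[ 0.64012343 -0.09174399  0.06692215] [ 0.09145626 -0.00939423  0.46384874]
[-0.001, -0.0, 0.026] -0.0
```

{"method": "carry_out", "body": {
  "rows": [
    [[0, 0, 0.01, 0], [0, 0, 0.02, 0], [0, 0, 0.026, 0], [0, 0, 0.026, 0], [0, 0, 0.026, 0]]
  ]
}}

```text
clock: 19.73
position: [0.6408, -0.0916, 0.0417]
tool_rot: [3.142, -0.0, 3.141]
force: [-1.2, -0.6, 0.3]
grip_width: 0.0368
finger_force: 30.1
```

{"method": "carry_out", "body": {
  "rows": [
    [[0, 0, 0, 0], [0, 0, 0, 0], [0, 0, 0, 0], [0, 0, -0.04, 0], [0, 0, -0.08, 0], [0.005, -0.015, -0.115, 0], [0.018, -0.053, -0.12, 0], [0.031, -0.092, -0.12, 0], [0.044, -0.13, -0.12, 0], [0.056, -0.17, -0.12, 0], [0.068, -0.205, -0.11, 0], [0.082, -0.235, -0.1, 0]]
  ],
  "grip": 0.072
}}

```text
clock: 20.73
position: [0.5581, -0.3296, 0.1423]
tool_rot: [-3.14, 0.002, 3.14]
force: [0.2, -0.1, -0.5]
grip_width: 0.0721
finger_force: 0.0
```

Run:
```python
from h import *
s=snap('side');t=snap('top')
o=bot.observe();print(o['position'])
print('m2',pot(t,s,'y',(.559,-.333),.062,.088));print('m3',pot(t,s,'y',(.408,-.256),.00,.062));print('m1',pot(t,s,'y',(.378,.266),.062,.088))
for c in 'r':
    for ce,st in blobs(t,c):
        if 300<ce[0]<340:print(c,np.round(ce,1),st[4],np.round(fitcyl([t],[ce],.019,.003,.065,(.55,-.09))[0],4))
rel((.559,-.334,.062,3.1416))
```

```text
[ 0.55461505 -0.33263473  0.14072248]
m2 ([[0.5486, -0.3296], [0.5559, -0.3378], [0.5529, -0.3361]], array([ 2.7, -1.9, -2.2,  0.2]))
m3 ([[0.4063, -0.2584], [0.4048, -0.2592], [0.4054, -0.2587]], array([ 0.1,  0.4,  0.1, -0.3]))
m1 ([[0.3781, 0.2675], [0.3757, 0.2628], [0.3775, 0.2669]], array([ 0.3,  0.3,  0. , -0.9]))
r [326.5 193.3] 202 [ 0.6443 -0.09  ]
r [328.  233.1] 199 [ 0.548  -0.0917]
r [328.5 270.3] 183 [ 0.46   -0.0911]
[-0.004, -0.001, 0.079] -0.4
```

{"method": "carry_out", "body": {
  "rows": [
    [[-0.002, -0.002, 0.03, -0.4], [-0.002, -0.002, 0.06, -0.4], [-0.002, -0.002, 0.077, -0.4], [-0.002, -0.002, 0.077, -0.4], [-0.002, -0.002, 0.077, -0.4]]
  ]
}}

```text
clock: 21.25
position: [0.5607, -0.3283, 0.0647]
tool_rot: [3.141, -0.001, -3.135]
force: [0.8, 0.0, 0.4]
grip_width: 0.0723
finger_force: 0.0
```

{"method": "carry_out", "body": {
  "rows": [
    [[0, 0, 0, 0], [0, 0, 0, 0], [0, 0, 0, 0], [0, 0, 0, 0], [0, 0, -0.01, 0], [0, 0, -0.03, 0], [0, 0, -0.06, 0], [0, 0, -0.09, 0], [0, 0, -0.12, 0], [0, 0, -0.12, 0]]
  ],
  "grip": 0.0
}}

```text
clock: 22.08
position: [0.5629, -0.3299, 0.192]
tool_rot: [-3.138, 0.008, -3.135]
force: [0.3, -0.3, -1.8]
grip_width: 0.0503
finger_force: 31.6
```

Run:
```python
from h import *
s=snap('side')
o=bot.observe();print(o['position'])
for c in 'yb':print(c,[(np.round(q[0]).tolist(),int(q[1][4])) for q in blobs(s,c) if (400<q[0][0]<480 and q[0][1]>180)])
rel((.652,.095,.18,3.1416),(.652,.095,.041,3.1416))
```

```text
[ 0.56213961 -0.32935793  0.18919835]
y [([445.0, 253.0], 1517)]
b [([435.0, 338.0], 1968)]
[-0.093, 0.424, 0.009] 0.4
[-0.093, 0.424, 0.148] 0.4
```

{"method": "carry_out", "body": {
  "rows": [
    [[-0.005, 0.02, 0, 0.4], [-0.013, 0.055, 0, 0.4], [-0.021, 0.095, 0, 0.4], [-0.03, 0.135, 0, 0.4], [-0.038, 0.175, 0, 0.4], [-0.047, 0.215, 0, 0.4], [-0.056, 0.255, 0, 0.4], [-0.065, 0.295, 0, 0.4], [-0.073, 0.335, 0, 0.4], [-0.082, 0.375, 0, 0.4], [-0.09, 0.408, 0, 0.4], [-0.093, 0.422, 0.01, 0.4]]
  ]
}}

```text
clock: 23.13
position: [0.6517, 0.1004, 0.1759]
tool_rot: [3.139, 0.002, -3.137]
force: [0.2, 0.2, -0.7]
grip_width: 0.0501
finger_force: 31.6
```

{"method": "carry_out", "body": {
  "rows": [
    [[0, 0.002, 0.02, 0], [0, 0.002, 0.05, 0], [0, 0.002, 0.08, 0], [0, 0.002, 0.1, 0], [0, 0.002, 0.11, 0], [0, 0.002, 0.11, 0], [0, 0.002, 0.11, 0], [0, 0.002, 0.11, 0]]
  ]
}}

```text
clock: 23.8
position: [0.6518, 0.0959, 0.0663]
tool_rot: [3.141, 0.002, 3.141]
force: [-0.5, -0.2, -1.5]
grip_width: 0.0503
finger_force: 31.6
```

Run:
```python
from h import *
o=bot.observe();print(o['position'],o['force'],o['tool_rot'])
rel((.652,.095,.042,3.1416))
```

```text
[0.65175018 0.09593872 0.0662864 ] [-0.48289835 -0.23218066 -1.52350212] [3.14126478e+00 1.86369019e-03 3.14110236e+00]
[-0.0, -0.001, 0.024] -0.0
```

{"method": "carry_out", "body": {
  "rows": [
    [[0, 0, 0.01, 0], [0, 0, 0.018, 0], [0, 0, 0.024, 0], [0, 0, 0.024, 0], [0, 0, 0.024, 0]]
  ]
}}

```text
clock: 24.22
position: [0.6511, 0.0957, 0.0405]
tool_rot: [-3.141, 0.0, 3.141]
force: [0.5, -1.2, 0.5]
grip_width: 0.0505
finger_force: 31.2
```

{"method": "carry_out", "body": {
  "rows": [
    [[0, 0, 0, 0], [0, 0, 0, 0], [0, 0, 0, 0], [0, 0, -0.04, 0], [0, 0, -0.08, 0], [0.03, 0.02, -0.1, 0], [0.065, 0.04, -0.11, 0], [0.1, 0.06, -0.11, 0], [0.135, 0.082, -0.11, 0], [0.17, 0.104, -0.11, 0], [0.205, 0.125, -0.11, 0], [0.24, 0.15, -0.11, 0]]
  ],
  "grip": 0.072
}}

```text
clock: 25.22
position: [0.4102, 0.2455, 0.151]
tool_rot: [3.141, 0.0, 3.141]
force: [1.7, 1.5, -1.0]
grip_width: 0.072
finger_force: 0.0
```

{"method": "carry_out", "body": {
  "rows": [
    [[0.025, 0.014, 0.01, 0], [0.035, 0.021, 0.01, 0], [0.035, 0.021, 0.01, 0], [0.035, 0.021, 0.01, 0]]
  ]
}}

```text
clock: 25.55
position: [0.377, 0.2666, 0.141]
tool_rot: [3.141, 0.0, -3.14]
force: [1.1, 0.2, 0.6]
grip_width: 0.072
finger_force: 0.0
```

Run:
```python
from h import *
s=snap('side','side6.png')
o=bot.observe();print(o['position'])
print('m1',pot(s,s,'y',(.378,.266),.062,.088))
rel((.377,.265,.062,3.1416))
```

```text
[0.37773475 0.26611875 0.14100962]
m1 ([[0.3749, 0.2613], [0.3749, 0.2613], [0.3749, 0.2613]], array([-0.,  0., -0.,  0.]))
[0.001, -0.001, 0.079] -0.0
```

View pics/side6.png

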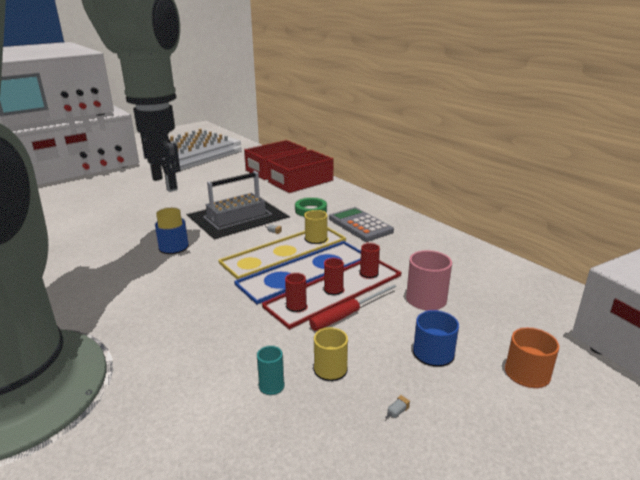

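All three red pots stand in the red row and the first yellow one in the yellow row at (316,228). The caddy is level on the mat. Next is m1.

{"method": "carry_out", "body": {
  "rows": [
    [[0.001, -0.002, 0.03, 0], [0.001, -0.002, 0.06, 0], [0.001, -0.002, 0.078, 0], [0.001, -0.002, 0.078, 0], [0.001, -0.002, 0.078, 0]]
  ]
}}

```text
clock: 26.02
position: [0.3767, 0.2633, 0.0626]
tool_rot: [-3.14, -0.001, 3.14]
force: [0.1, -0.2, -0.7]
grip_width: 0.0718
finger_force: 0.0
```

{"method": "carry_out", "body": {
  "rows": [
    [[0, 0, 0, 0], [0, 0, 0, 0], [0, 0, 0, 0], [0, 0, 0, 0], [0, 0, -0.01, 0], [0, 0, -0.03, 0], [0, 0, -0.06, 0], [0, 0, -0.09, 0], [0, 0, -0.1, 0], [0, 0, -0.1, 0]]
  ],
  "grip": 0.0
}}

```text
clock: 26.85
position: [0.3772, 0.2652, 0.1665]
tool_rot: [3.138, 0.004, 3.141]
force: [-0.1, 0.4, -1.3]
grip_width: 0.05
finger_force: 32.2
```

Run:
```python
from h import *
s=snap('side')
o=bot.observe();print(o['position'])
for c in 'yb':print(c,[(np.round(q[0]).tolist(),int(q[1][4])) for q in blobs(s,c) if (140<q[0][0]<200 and q[0][1]>150)])
rel((.562,.096,.17,3.1416),(.562,.096,.041,3.1416))
```

```text
[0.37662039 0.26477769 0.16481932]
y [([162.0, 184.0], 530)]
b [([171.0, 235.0], 920)]
[-0.185, -0.169, -0.005] -0.0
[-0.185, -0.169, 0.124] -0.0
```

{"method": "carry_out", "body": {
  "rows": [
    [[-0.01, -0.01, 0, 0], [-0.035, -0.032, 0, 0], [-0.063, -0.058, 0, 0], [-0.093, -0.085, 0, 0], [-0.123, -0.112, 0, 0], [-0.15, -0.137, 0, 0], [-0.172, -0.157, 0, 0], [-0.182, -0.166, 0.01, 0], [-0.185, -0.169, 0.03, 0], [-0.185, -0.169, 0.06, 0], [-0.185, -0.169, 0.085, 0], [-0.185, -0.169, 0.1, 0]]
  ]
}}

```text
clock: 27.9
position: [0.5594, 0.0947, 0.0597]
tool_rot: [-3.141, -0.004, 3.141]
force: [-0.8, 0.2, -1.3]
grip_width: 0.0499
finger_force: 32.1
```

{"method": "carry_out", "body": {
  "rows": [
    [[0, 0, 0, 0], [0, 0, 0, 0]]
  ]
}}

```text
clock: 28.07
position: [0.5604, 0.0949, 0.0622]
tool_rot: [-3.141, -0.002, 3.141]
force: [0.1, 0.2, -0.8]
grip_width: 0.0503
finger_force: 32.0
```

Run:
```python
from h import *
o=bot.observe();print(o['position'],o['force'])
rel((.562,.096,.041,3.1416))
```

```text
[0.56036844 0.09494952 0.06219157] [ 0.13424425  0.20824103 -0.81134407]
[-0.002, 0.001, 0.021] -0.0
```

{"method": "carry_out", "body": {
  "rows": [
    [[0, 0, 0.01, 0], [0, 0, 0.018, 0], [0, 0, 0.021, 0], [0, 0, 0.021, 0], [0, 0, 0.021, 0]]
  ]
}}

```text
clock: 28.48
position: [0.5611, 0.0952, 0.0418]
tool_rot: [-3.142, 0.0, 3.141]
force: [0.2, 0.5, -1.1]
grip_width: 0.0499
finger_force: 32.2
```

{"method": "carry_out", "body": {
  "rows": [
    [[0, 0, 0, 0], [0, 0, 0, 0], [0, 0, 0, 0], [0, 0, -0.04, 0], [0, 0, -0.08, 0], [0.025, 0.023, -0.1, 0], [0.055, 0.05, -0.1, 0], [0.085, 0.077, -0.1, 0], [0.115, 0.104, -0.1, 0], [0.145, 0.132, -0.1, 0], [0.172, 0.157, -0.1, 0], [0.184, 0.17, -0.1, 0]]
  ],
  "grip": 0.085
}}

```text
clock: 29.48
position: [0.3737, 0.268, 0.142]
tool_rot: [3.141, -0.001, -3.138]
force: [-0.1, 1.2, -0.1]
grip_width: 0.0853
finger_force: 0.0
```

Run:
```python
from h import *
t=snap('top');s=snap('side')
o=bot.observe();print(o['position'])
print('l1',pot(s,s,'b',(.377,.265),0,.062)[0][0],'l2',pot(t,s,'b',(.557,-.333),0,.062),'m3',pot(t,s,'y',(.406,-.2587),.00,.062))
rel((.377,.264,.036,3.1416))
```

```text
[0.37486    0.26788914 0.14205013]
l1 [0.3761, 0.2648] l2 ([[0.5629, -0.3309], [0.5586, -0.3325], [0.5605, -0.3316]], array([ 0.3,  1. ,  0.4, -0.8])) m3 ([[0.4063, -0.2593], [0.4045, -0.2594], [0.4051, -0.2592]], array([-0. ,  0.5,  0.2, -0.2]))
[-0.002, -0.004, 0.106] 0.3
```

{"method": "carry_out", "body": {
  "rows": [
    [[-0.001, -0.002, 0.03, 0.2], [-0.001, -0.002, 0.065, 0.2], [-0.001, -0.002, 0.09, 0.2], [-0.001, -0.002, 0.104, 0.2], [-0.001, -0.002, 0.106, 0.2], [-0.001, -0.002, 0.106, 0.2]]
  ]
}}

```text
clock: 30.08
position: [0.3782, 0.2626, 0.0355]
tool_rot: [-3.14, -0.001, 3.137]
force: [0.5, 0.0, -0.4]
grip_width: 0.0847
finger_force: 0.0
```

{"method": "carry_out", "body": {
  "rows": [
    [[0, 0, 0, 0], [0, 0, 0, 0], [0, 0, 0, 0], [0, 0, 0, 0], [0, 0, -0.01, 0], [0, 0, -0.03, 0], [0, 0, -0.06, 0], [0, 0, -0.09, 0], [0, 0, -0.1, 0], [0, 0, -0.1, 0]]
  ],
  "grip": 0.0
}}

```text
clock: 30.92
position: [0.3792, 0.2642, 0.1395]
tool_rot: [3.138, 0.004, 3.138]
force: [1.5, 1.3, -1.1]
grip_width: 0.0636
finger_force: 34.6
```

Run:
```python
from h import *
s=snap('side')
o=bot.observe();print(o['position'])
print([(np.round(q[0]).tolist(),int(q[1][4])) for q in blobs(s,'b') if (140<q[0][0]<200 and q[0][1]>150)])
rel((.6074,.001,.14,3.1416))
```

```text
[0.37865797 0.26386297 0.13785152]
[([163.0, 195.0], 759)]
[-0.23, -0.262, -0.002] -0.2
```

{"method": "carry_out", "body": {
  "rows": [
    [[-0.01, -0.012, 0, 0], [-0.034, -0.038, 0, 0], [-0.06, -0.068, 0, 0], [-0.086, -0.098, 0, 0], [-0.112, -0.128, 0, 0], [-0.138, -0.158, 0, 0], [-0.164, -0.188, 0, 0], [-0.19, -0.217, 0, 0], [-0.212, -0.243, 0, 0], [-0.225, -0.257, 0, 0], [-0.23, -0.262, 0.01, 0], [-0.23, -0.262, 0.03, 0]]
  ]
}}

```text
clock: 31.97
position: [0.6086, -0.0015, 0.1061]
tool_rot: [-3.141, 0.002, 3.135]
force: [1.4, 0.5, -2.0]
grip_width: 0.0644
finger_force: 34.6
```

{"method": "carry_out", "body": {
  "rows": [
    [[0, 0, 0.02, 0], [0, 0, 0.035, 0], [0, 0, 0.045, 0], [0, 0, 0.045, 0], [0, 0, 0.045, 0], [0, 0, 0.045, 0]]
  ]
}}

```text
clock: 32.47
position: [0.6074, 0.0006, 0.0615]
tool_rot: [3.142, 0.001, 3.138]
force: [0.6, -0.6, -1.4]
grip_width: 0.0641
finger_force: 34.5
```

Run:
```python
from h import *
o=bot.observe();print(o['position'],o['force'])
rel((.6074,.001,.0395,3.1416))
```

```text
[6.07379562e-01 5.89461196e-04 6.14724849e-02] [ 0.58070569 -0.58140424 -1.38017491]
[-0.0, 0.0, 0.022] -0.2
```

{"method": "carry_out", "body": {
  "rows": [
    [[0, 0, 0.01, -0.2], [0, 0, 0.018, -0.2], [0, 0, 0.022, -0.2], [0, 0, 0.022, -0.2], [0, 0, 0.022, -0.2]]
  ]
}}

```text
clock: 32.88
position: [0.6073, 0.0004, 0.0385]
tool_rot: [-3.142, 0.0, 3.141]
force: [1.9, 0.1, 1.0]
grip_width: 0.0641
finger_force: 32.9
```

{"method": "carry_out", "body": {
  "rows": [
    [[0, 0, 0, 0], [0, 0, 0, 0], [0, 0, 0, 0], [0, 0, -0.04, 0], [0, 0, -0.08, 0], [0.005, -0.02, -0.1, 0], [0.01, -0.06, -0.1, 0], [0.015, -0.1, -0.1, 0], [0.02, -0.14, -0.1, 0], [0.026, -0.18, -0.1, 0], [0.032, -0.22, -0.1, 0], [0.038, -0.26, -0.1, 0]]
  ],
  "grip": 0.078
}}

```text
clock: 33.88
position: [0.5684, -0.2614, 0.1389]
tool_rot: [3.142, 0.0, 3.141]
force: [0.7, -0.1, 1.0]
grip_width: 0.0778
finger_force: 0.0
```

{"method": "carry_out", "body": {
  "rows": [
    [[0.005, -0.04, 0, 0], [0.009, -0.065, 0, 0], [0.009, -0.073, 0, 0], [0.009, -0.073, 0, 0], [0.009, -0.073, 0, 0]]
  ],
  "grip": 0.085
}}

```text
clock: 34.3
position: [0.5601, -0.3319, 0.1385]
tool_rot: [3.141, -0.0, 3.141]
force: [0.8, 0.9, -0.2]
grip_width: 0.0854
finger_force: 0.0
```

Run:
```python
from h import *
s=snap('side','side7.png')
o=bot.observe();print(o['position'])
print('l2',pot(s,s,'b',(.5605,-.332),0,.062)[0][0])
rel((.5605,-.332,.036,3.1416))
```

```text
[ 0.56045213 -0.33101201  0.13861542]
l2 [0.5582, -0.3327]
[-0.0, -0.001, 0.103] 0.1
```

View pics/side7.png

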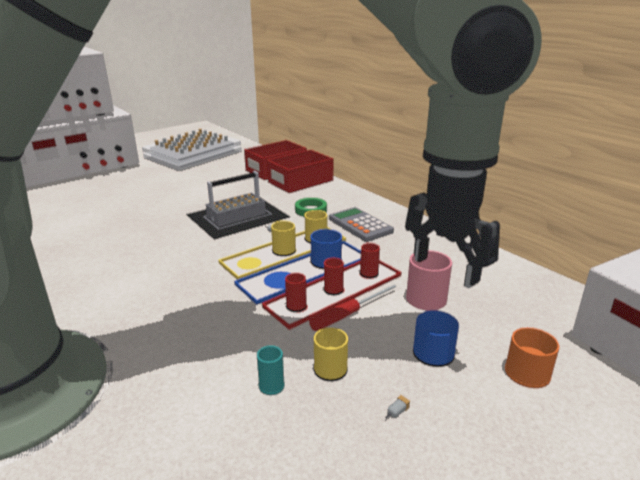

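The large blue pot l1 stands in the blue row at (326,249), and the gripper is centred over l2 at (436,338).

{"method": "carry_out", "body": {
  "rows": [
    [[0, -0.001, 0.03, 0], [0, -0.001, 0.065, 0], [0, -0.001, 0.09, 0], [0, -0.001, 0.102, 0], [0, -0.001, 0.102, 0], [0, -0.001, 0.102, 0]]
  ]
}}

```text
clock: 34.85
position: [0.5606, -0.3328, 0.0374]
tool_rot: [3.141, 0.0, -3.141]
force: [0.7, -0.0, 0.8]
grip_width: 0.085
finger_force: 0.0
```

{"method": "carry_out", "body": {
  "rows": [
    [[0, 0, 0, 0], [0, 0, 0, 0], [0, 0, 0, 0], [0, 0, 0, 0], [0, 0, -0.01, 0], [0, 0, -0.03, 0], [0, 0, -0.06, 0], [0, 0, -0.09, 0], [0, 0, -0.11, 0], [0, 0, -0.11, 0]]
  ],
  "grip": 0.0
}}

```text
clock: 35.68
position: [0.5619, -0.3349, 0.1529]
tool_rot: [-3.138, 0.007, 3.141]
force: [0.1, -0.7, -1.5]
grip_width: 0.0659
finger_force: 34.2
```

Run:
```python
from h import *
o=bot.observe();print(o['position'])
rel((.4874,.001,.147,3.1416))
```

```text
[ 0.56191107 -0.33486028  0.1529242 ]
[0.075, 0.336, 0.006] -0.0
```

{"method": "carry_out", "body": {
  "rows": [
    [[0.004, 0.012, 0, 0], [0.011, 0.042, 0, 0], [0.019, 0.08, 0, 0], [0.027, 0.118, 0, 0], [0.036, 0.156, 0, 0], [0.045, 0.194, 0, 0], [0.053, 0.232, 0, 0], [0.061, 0.27, 0, 0], [0.068, 0.305, 0, 0], [0.073, 0.326, 0, 0], [0.074, 0.335, 0, 0], [0.074, 0.335, 0.02, 0]]
  ]
}}

```text
clock: 36.68
position: [0.4878, 0.0038, 0.1297]
tool_rot: [3.14, 0.005, -3.139]
force: [3.2, -0.4, -1.1]
grip_width: 0.0659
finger_force: 34.2
```

{"method": "carry_out", "body": {
  "rows": [
    [[0, 0, 0.03, 0], [0, 0, 0.055, 0], [0, 0, 0.065, 0], [0, 0, 0.065, 0], [0, 0, 0.065, 0], [0, 0, 0.065, 0]]
  ]
}}

```text
clock: 37.18
position: [0.4869, 0.0012, 0.0631]
tool_rot: [3.142, 0.002, 3.141]
force: [0.4, 0.1, -1.0]
grip_width: 0.0657
finger_force: 34.5
```

Run:
```python
from h import *
o=bot.observe();print(o['position'],o['force'])
rel((.4874,.002,.0405,3.1416))
```

```text
[0.48688732 0.00115463 0.06311741] [ 0.37912879  0.08461359 -1.04677098]
[-0.001, 0.001, 0.023] -0.0
```

{"method": "carry_out", "body": {
  "rows": [
    [[0, 0.001, 0.01, 0], [0, 0.001, 0.018, 0], [0, 0.001, 0.023, 0], [0, 0.001, 0.023, 0], [0, 0.001, 0.023, 0]]
  ]
}}

```text
clock: 37.6
position: [0.4868, 0.0026, 0.0387]
tool_rot: [3.141, 0.001, 3.141]
force: [2.6, 0.4, 2.3]
grip_width: 0.0655
finger_force: 39.8
```

{"method": "carry_out", "body": {
  "rows": [
    [[0, 0, 0, 0], [0, 0, 0, 0], [0, 0, 0, 0], [0, 0, -0.04, 0], [0, 0, -0.08, 0], [0.008, -0.02, -0.09, 0], [0.02, -0.06, -0.09, 0], [0.032, -0.1, -0.09, 0], [0.044, -0.14, -0.09, 0], [0.056, -0.18, -0.09, 0], [0.068, -0.22, -0.08, 0], [0.078, -0.25, -0.075, 0]]
  ],
  "grip": 0.078
}}

```text
clock: 38.6
position: [0.4067, -0.2502, 0.1135]
tool_rot: [-3.141, 0.0, 3.14]
force: [0.7, 0.1, 0.1]
grip_width: 0.078
finger_force: 0.0
```

{"method": "carry_out", "body": {
  "rows": [
    [[0.003, -0.01, 0, 0], [0.003, -0.01, 0, 0], [0.003, -0.01, 0, 0]]
  ]
}}

```text
clock: 38.85
position: [0.4048, -0.2575, 0.1137]
tool_rot: [3.141, -0.0, 3.14]
force: [0.4, 0.9, 0.4]
grip_width: 0.0778
finger_force: 0.0
```

Run:
```python
from h import *
s=snap('side')
o=bot.observe();print(o['position'])
print('m3',pot(s,s,'y',(.4055,-.259),0,.062)[0][0])
rel((.4055,-.259,.036,3.1416))
```

```text
[ 0.40531566 -0.25671636  0.11378148]
m3 [0.4042, -0.2601]
[-0.0, -0.002, 0.078] 0.0
```

{"method": "carry_out", "body": {
  "rows": [
    [[0, -0.002, 0.03, 0], [0, -0.002, 0.06, 0], [0, -0.002, 0.075, 0], [0, -0.002, 0.077, 0], [0, -0.002, 0.077, 0], [0, -0.002, 0.077, 0]]
  ]
}}

```text
clock: 39.4
position: [0.4057, -0.259, 0.0377]
tool_rot: [-3.141, 0.001, -3.141]
force: [0.2, 0.2, -0.1]
grip_width: 0.0778
finger_force: 0.0
```

{"method": "carry_out", "body": {
  "rows": [
    [[0, 0, 0, 0], [0, 0, 0, 0], [0, 0, 0, 0], [0, 0, 0, 0], [0, 0, -0.01, 0], [0, 0, -0.03, 0], [0, 0, -0.07, 0], [0, 0, -0.1, 0], [0, 0, -0.12, 0], [0, 0, -0.12, 0]]
  ],
  "grip": 0.0
}}

```text
clock: 40.23
position: [0.4065, -0.2604, 0.1614]
tool_rot: [-3.139, 0.006, 3.141]
force: [0.7, 0.2, -0.6]
grip_width: 0.0508
finger_force: 32.1
```

Run:
```python
from h import *
o=bot.observe();print(o['position'])
rel((.4727,.097,.157,3.1416))
```

```text
[ 0.40650551 -0.26042141  0.16138502]
[-0.066, 0.357, 0.004] -0.0
```

{"method": "carry_out", "body": {
  "rows": [
    [[-0.004, 0.015, 0, 0], [-0.011, 0.05, 0, 0], [-0.018, 0.09, 0, 0], [-0.025, 0.13, 0, 0], [-0.032, 0.17, 0, 0], [-0.04, 0.21, 0, 0], [-0.048, 0.25, 0, 0], [-0.055, 0.29, 0, 0], [-0.061, 0.325, 0, 0], [-0.065, 0.348, 0, 0], [-0.066, 0.357, 0, 0], [-0.066, 0.357, 0.02, 0]]
  ]
}}

```text
clock: 41.23
position: [0.4726, 0.1003, 0.1389]
tool_rot: [3.14, 0.004, -3.139]
force: [2.1, 0.7, -1.7]
grip_width: 0.0509
finger_force: 32.1
```

{"method": "carry_out", "body": {
  "rows": [
    [[0, 0, 0.03, 0], [0, 0, 0.06, 0], [0, 0, 0.075, 0], [0, 0, 0.075, 0], [0, 0, 0.075, 0], [0, 0, 0.075, 0]]
  ]
}}

```text
clock: 41.73
position: [0.4716, 0.0972, 0.0628]
tool_rot: [3.141, 0.001, 3.141]
force: [0.2, -0.0, -1.1]
grip_width: 0.0509
finger_force: 32.1
```

Run:
```python
from h import *
o=bot.observe();print(o['position'],o['force'])
rel((.4727,.097,.0405,3.1416))
```

```text
[0.47159224 0.09717617 0.06284558] [ 0.2180933  -0.0071402  -1.05916875]
[-0.001, -0.0, 0.022] -0.0
```

{"method": "carry_out", "body": {
  "rows": [
    [[0, 0, 0.01, 0], [0, 0, 0.018, 0], [0, 0, 0.023, 0], [0, 0, 0.023, 0], [0, 0, 0.023, 0]]
  ]
}}

```text
clock: 42.15
position: [0.4712, 0.0974, 0.0385]
tool_rot: [3.142, 0.0, 3.141]
force: [0.1, -1.3, -0.3]
grip_width: 0.0509
finger_force: 34.0
```

{"method": "carry_out", "body": {
  "rows": [
    [[0, 0, 0, 0], [0, 0, 0, 0], [0, 0, 0, 0], [0, 0, -0.04, 0], [0, 0, -0.08, 0], [0, 0, -0.12, 0], [0.01, 0.03, -0.14, 0], [0.02, 0.07, -0.16, 0], [0.03, 0.11, -0.18, 0], [0.04, 0.15, -0.2, 0], [0.05, 0.19, -0.2, 0], [0.06, 0.23, -0.2, 0]]
  ],
  "grip": 0.066
}}

```text
clock: 43.15
position: [0.4134, 0.3192, 0.2403]
tool_rot: [3.14, 0.002, 3.141]
force: [1.1, 0.2, -0.5]
grip_width: 0.0659
finger_force: 0.0
```

{"method": "carry_out", "body": {
  "rows": [
    [[0.02, 0.04, 0, 0], [0.04, 0.08, 0, 0], [0.06, 0.12, 0, 0], [0.08, 0.15, 0, 0], [0.08, 0.15, 0, 0], [0.08, 0.15, 0, 0]]
  ]
}}

```text
clock: 43.65
position: [0.3314, 0.4694, 0.238]
tool_rot: [3.142, -0.001, -3.137]
force: [1.0, -0.6, -0.2]
grip_width: 0.0658
finger_force: 0.0
```

Run:
```python
from h import *
t=snap('top');s=snap('side')
a=cv2.resize(t['pixels'][160:310,110:360],(500,300),interpolation=2);b=cv2.resize(s['pixels'][180:330,180:430],(500,300),interpolation=2)
cv2.imwrite('pics/f.png',np.vstack([a,b])[...,::-1])
M=np.eye
for c,P in(('r',[(.641,-.091),(.551,-.0926),(.461,-.0943)]),('y',[(.652,.0946),(.5625,.0963),(.4727,.0975)]),('b',[(.6074,.0008),(.4874,.0025)])):
    for p in P: print(c,p,pot(t,s,c,p,.003,.065))
```

```text
r (0.641, -0.091) ([[0.6451, -0.0893], [0.5125, -0.1259], [0.5918, -0.0863]], array([ -0.8,  22. ,  18.8, -22.6]))
r (0.551, -0.0926) ([[0.5487, -0.0919], [0.5125, -0.1259], [0.536, -0.0996]], array([  3.4,   5.2,   0.9, -10.3]))
r (0.461, -0.0943) ([[0.46, -0.0912], [0.5125, -0.1259], [0.4979, -0.109]], array([  7.2, -16.2, -12. ,  -1.3]))
y (0.652, 0.0946) ([[0.5646, 0.0994], [0.6132, 0.1141], [0.5772, 0.0879]], array([ 4.8, -5.4, -6.4,  8.7]))
y (0.5625, 0.0963) ([[0.5646, 0.0994], [0.6132, 0.1141], [0.5822, 0.0946]], array([ 2. , -7.4, -6.3,  7. ]))
y (0.4727, 0.0975) ([[0.5646, 0.0994], [0.4645, 0.0931], [0.5184, 0.109]], array([ -4.1,  19.5,  17.9, -10.4]))
b (0.6074, 0.0008) ([[0.6054, 0.004], [0.5274, 0.0033], [0.5719, 0.0146]], array([-4.4, 14. , 14.3, -8.8]))
b (0.4874, 0.0025) ([[0.4853, 0.0049], [0.5274, 0.0033], [0.5083, 0.0067]], array([-0.8, -9.7, -8.8,  2.3]))
```

View pics/f.png

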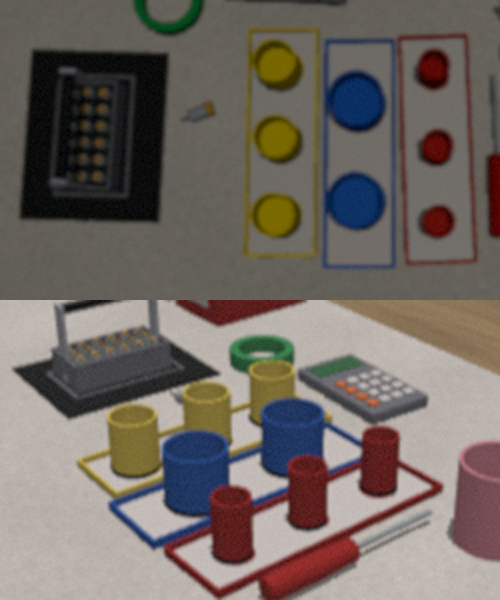

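Both views show all eight pots upright in their own rows and the caddy level within the mat outline. I'm handing the job in.

```bash
python3 -c "
from workcell import bot
print(bot.job_done())"
```

```text
the job is handed in; nothing more can be done
None
```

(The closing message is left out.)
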